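# Hold a power board in the datum corner of its assembly jig

### The job

Lift the power supply board onto the plate of the assembly jig and press it into the corner of the two steel rails: long edge flush along the long rail, the end with the two capacitors flush against the short rail. Finish while still holding it there in the gripper, flat on the plate and pressed lightly but surely against both rails at once, so that I can close the clamp on it. Be gentle: set it down without a bump, never push it against a rail with more than 30 N, and leave the other things on the bench where they are.

Things in the scene. Friction and masses are not known exactly. Their poses are not given: they have to be found in the camera images.
- transformer (a point): Centre of the potted transformer, the big dark block amid the loose board: 46 (x) by 38 (y) by 36 mm high, smooth upright sides, the part to grip; nothing taller than 10 mm within 38 mm of its centre. Axes are the board's: x towards the capacitor end, z up. It sits over the board's middle; with the board on a surface this point is 26.4 mm above that surface, the block's top 44.4 mm.
- board: Loose power supply board, 130 (x) by 80 (y) by 2.4 mm, on four 6 mm spacers, about 0.34 kg; its component side is 8.4 mm above what it stands on. Origin under its middle at the feet's underside. Two dark upright capacitors (16 mm across, 26 mm high) stand at the +x end (x = 48 mm); a grey strip of screw terminals (10 mm high) lies along the -x end.
- board_corner (a point): The board's corner at its +x (capacitor) end and +y long edge, 65 mm and 40 mm from the middle, at the height of the feet's underside; the board's axes. This corner goes into the corner of the jig.
- jig_corner (a point): Point on the top face of the jig's plate (10 mm above the bench) where the inner faces of its two rails would meet; the jig's axes. The long rail's inner face is the plane y = 0, facing -y; the short rail's is the plane x = 0, facing -x. The seated board is parallel to these axes, fills x -130 to 0 and y -80 to 0 mm, its middle at (-65, -40) mm.
- jig: Assembly jig, fixed to the bench: aluminium plate 200 (x) by 190 (y) by 10 mm, two rails, and a small steel toggle clamp standing open behind the long rail (x about -35 mm, y 50 to 155 mm), at most 65 mm above the plate. Origin at the centre of the plate's underside; jig_corner lies at (75, 35, 10) mm. The plate is clear where the board goes.
- plate: The jig's flat base plate on its own, 200 by 190 by 10 mm, rigid; origin at the centre of its underside, axes as the jig's.
- long_rail: Long steel stop rail on the jig, 140 mm long (x), 15 mm wide, 10 mm high above the plate, rigid; it stops the board in +y. Origin at the middle of its underside, on the plate.
- short_rail: Short steel stop rail on the jig, 66 mm long (y), 15 mm wide, 10 mm high above the plate, rigid; it stops the board in +x. Origin at the middle of its underside. The rails do not meet: the corner between them is open.
- multimeter: Handheld multimeter lying on the bench, 185 by 84 by 38 mm, origin under its middle. Leave it.
- plug_module: Small plug-in component housing, 57 by 19 by 24 mm, origin under its middle. Leave it.
- solder_reel: Reel of solder, 56 mm across, 40 mm high, standing on end, origin under its middle. Leave it.
- screwdriver: Screwdriver lying on the bench, 180 mm long. Leave it.
Mind the look-alikes: they are no part of the job. There is more than one size of the board; the one meant has the size given above.

How it is judged:
By the outcome, as a careful person would: the job done as asked, in the order asked, and still so for the second after the job is handed in, while the arm keeps its last pose, push and grip.
It also fails if it takes over 69 s, if anything falls off the work surface, if the arm or the gripper's body presses on something with over 40 N, if the wrist force passes 120 N, or if a joint passes its speed limit or range.

### The arm

A 7-joint arm with a two-finger parallel gripper is mounted at the origin on the work surface. World frame = base frame: x ahead of the robot, y to its left, z up, the work surface at z = 0. Lengths are in m, angles in rad, forces in N, time in s.
With the tool pointing down it reaches from about 0.4 to 0.85 m from the base axis. Payload 4.5 kg.
Tool frame: the origin (TCP) lies midway between the tips of the shut fingers; the grasp point (between the pads) lies 19 mm behind it; z points along the fingers, y is the line along which they close (so a half turn about z gives the same grasp; the last joint's range is limited). The gripper opens to 88 mm and grips with 3 to 60 N. Pads are 18 mm wide; open, the fingers measure 123 mm over their backs; the gripper's body (75 mm by 187 mm) begins 45 mm behind the grasp point.
Start: joints at [1.338, 0.689, -0.195, 1.565, 0.157, 0.902, -0.215], TCP at [0.165, -0.603, 0.239] pointing down, gripper open.
Joint ranges: [-3.01, 3.01], [-0.46, 2.08], [-1.47, 1.51], [0.13, 2.56], [-1, 4.14], [0.04, 2.09], [-2.66, 2.66]. Speed limits (rad/s): [2.57, 2.57, 3.14, 3.14, 3.14, 3.14, 3.14].

### API

Orientations are given as a unit quaternion [x, y, z, w].
In Python, from plant import r gives the robot as it stands.
- The arm moves only by the tool carry_out, never from a script. Its argument "plan" is a list of rows, each an object with "rot": the turn, a rotation vector about the tool's x, y, z in rad, a list of three; "xyz": the shift along the tool's x, y, z in m, a list of three; "grip": the closure in counts, from 0 (fully open) to 255 (shut). In form: [{"rot": [wx, wy, wz], "xyz": [dx, dy, dz], "grip": grip}, ...]. A call has 1 to 8 rows; each row is the pose to reach, as a shift and turn from the pose commanded when the call began, along the tool's axes at that moment; what a row does not reach only later rows make up. A row lasts 1/12 s, in which the tool goes at most 41.7 mm and 7.16 degrees, less where a joint would pass 70% of its speed; a pose out of reach is approached as far as the arm can. A call with a gripper value outside its range is refused whole. The fingers move at their own pace and stop on an object; "squeeze" is the grip in N (left out, the last holds). Time passes only in rows, so rows that repeat a pose let the fingers close. It gives the time, the measured TCP pose, the force, the opening and the grip force at its end, in the units of the state.
- r.get_state(): the state, without advancing time (a new reading comes with each control period).
- r.snapshot(name): name is "side" or "top" or "wrist"; returns the picture (384x512x3 uint8, red, green, blue); there is no depth.
- r.camera_params(name): a dict with "fx", "fy", "cx", "cy" (pixels), "position" and "attitude" of the camera in the world; the wrist camera has in their place "hand_eye" (4x4, takes a point from camera to tool coordinates, whose origin is the TCP and whose axes are the flange's). Camera axes: x right, y down, z forward; pixel columns grow to the right and rows downward; lengths in m; the calibration is good to about 2 mm. A picture is of the moment at which its call begins: read the wrist's pose just before it. camera_params takes no time and is no camera call.
- r.finish_job(): hands the job in; it is judged then, once.
The state is a dict: "clock": time; "q": joint angles; "qd": joint speeds; "joint_torque": joint torques, N m; "tool_pos": TCP position; "eef_rot": TCP orientation; "contact_force": force on the tool from outside, world axes, zero at the start; "moment": the same for the moment, N m; "opening": opening from 0.0 (shut) to 1.0 (fully open); "finger_force": force on a finger pad.
Only numpy, scipy, OpenCV 4.12 (cv2) and the standard library are available. Lean on these libraries where they do the work, as an engineer would, in place of code of your own. Each camera call takes 0.05 s, during which the arm holds its last target. There are 200 camera calls.

## Working session

There is one attempt and no reset: what is moved stays moved. The work goes in short steps, Python scripts to look and compute and a tool call to move; the robot and the scene stay as the last step left them, time stands still between calls to the robot, and variables do not carry over. Pictures are saved under pics/ and viewed, at most 10 in all, crops included, and the job is handed in when it is done.

Besides the shell and the picture viewer there is one more tool, called after "Emit:" as name(argument=value, ...), one argument or row to a line, values as JSON. carry_out: Moves the arm, as the interface text tells. Its arguments: {"type":"object","properties":{"plan":{"type":"array"},"squeeze":{"type":"number"}},"required":["plan"]}

```bash
ls; mkdir -p pics
python3 - <<'E'
from plant import r
import cv2
for n in ("top","side"):
    cv2.imwrite(f"pics/{n}0.png",cv2.cvtColor(r.snapshot(n),cv2.COLOR_RGB2BGR)); print(n,r.camera_params(n))
print(r.camera_params("wrist")); print(r.get_state())
E
```

```text
pics
top {'fx': 496.86360412112214, 'fy': 496.86360412112214, 'cx': 252.46232237060514, 'cy': 182.8849183285766, 'position': array([0.24492113, 0.00219917, 1.79213942]), 'attitude': array([ 0.70473372, -0.70411149,  0.06220032, -0.06089754])}
side {'fx': 412.7067269124643, 'fy': 412.7067269124643, 'cx': 257.7617634272358, 'cy': 190.21606356272503, 'position': array([-0.00946857,  0.70901951,  0.74511241]), 'attitude': array([-0.2929972 ,  0.84688916, -0.41884318,  0.14663484])}
{'fx': 281.6944581719641, 'fy': 281.6944581719641, 'cx': 256.37290479596896, 'cy': 191.331160473354, 'hand_eye': array([[-2.03256354e-04, -9.63255615e-01, -2.68586259e-01,
         7.06730949e-02],
       [ 9.99999949e-01, -2.62224511e-04,  1.83676146e-04,
         8.67898620e-05],
       [-2.47356979e-04, -2.68586208e-01,  9.63255619e-01,
        -1.46540677e-01],
       [ 0.00000000e+00,  0.00000000e+00,  0.00000000e+00,
         1.00000000e+00]])}
{'clock': 0.1, 'q': array([ 1.33778384,  0.68986056, -0.19451474,  1.56622536,  0.15732102,
        0.9024659 , -0.21509924]), 'qd': array([-0.00010256, -0.00180126,  0.00013071, -0.00254312,  0.00105938,
        0.00053699,  0.00214509]), 'joint_torque': array([-3.21746775e-03, -5.28496706e+01, -1.27151694e+00, -1.53837061e+01,
       -5.25766541e-02,  1.95464585e-03,  6.91236141e-05]), 'tool_pos': array([ 0.16459474, -0.60237186,  0.23801868]), 'eef_rot': array([ 9.91108674e-01,  1.33052558e-01, -1.69752926e-04, -7.64981970e-04]), 'contact_force': array([ 0.4080982 , -0.29063515,  0.68079818]), 'moment': array([-0.03541035, -0.00719431,  0.02988685]), 'finger_force': 0.0, 'opening': 1.0007668963210914}
```

View pics/top0.png

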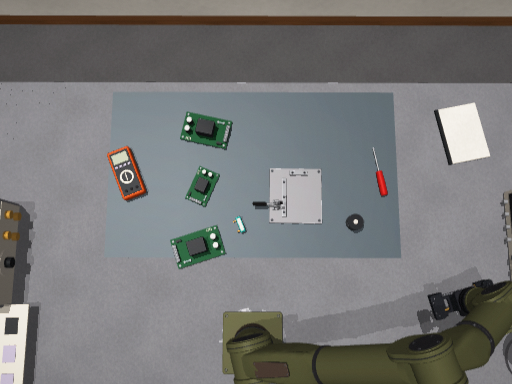

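View pics/side0.png

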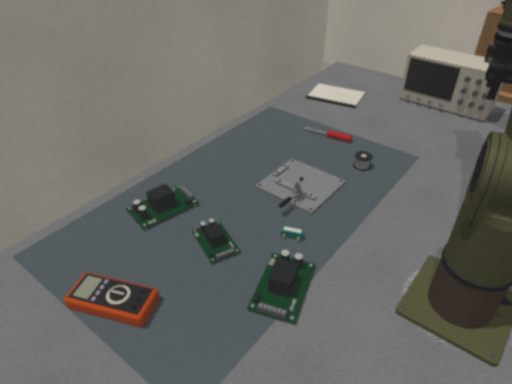

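The top view shows three boards, centred near (206,130), (203,186) and (198,246), and the jig near (296,196). I'll measure their sizes and check an enlarged crop.

```bash
cat > h.py <<'E'
import numpy as np, cv2
from scipy.spatial.transform import Rotation as R
from plant import r
def cam(n):
    p=r.camera_params(n); K=np.array([[p['fx'],0,p['cx']],[0,p['fy'],p['cy']],[0,0,1]])
    if n=="wrist":
        s=r.get_state(); T=np.eye(4); T[:3,:3]=R.from_quat(s['eef_rot']).as_matrix(); T[:3,3]=s['tool_pos']; T=T@p['hand_eye']
        return K,T[:3,:3],T[:3,3]
    return K,R.from_quat(p['attitude']).as_matrix(),np.array(p['position'])
def ray(c,uv,z):
    K,Rm,t=c; uv=np.atleast_2d(uv).astype(float)
    d=(Rm@np.linalg.inv(K)@np.c_[uv,np.ones(len(uv))].T).T
    return t+d*((z-t[2])/d[:,2])[:,None]
def proj(c,P):
    K,Rm,t=c; q=(K@Rm.T@(np.atleast_2d(P)-t).T).T; return q[:,:2]/q[:,2:]
def rect(c,cnt,z):
    P=ray(c,cnt.reshape(-1,2),z)[:,:2]
    return cv2.minAreaRect((P*1000).astype(np.float32))
E
python3 - <<'E'
from h import *
im=cv2.imread("pics/top0.png"); c=cam("top")
hsv=cv2.cvtColor(im,cv2.COLOR_BGR2HSV)
g=cv2.inRange(hsv,(50,90,30),(85,255,255)); g=cv2.morphologyEx(g,cv2.MORPH_CLOSE,np.ones((5,5)))
for k in cv2.findContours(g,0,2)[0]:
    if cv2.contourArea(k)>200: print("board",cv2.boundingRect(k),rect(c,k,.0084))
j=cv2.inRange(hsv,(0,0,140),(180,40,255)); j[:, :250]=0; j[:,340:]=0; j[:150]=0;j[240:]=0
k=max(cv2.findContours(j,0,2)[0],key=cv2.contourArea); print("jig",cv2.boundingRect(k),rect(c,k,.01))
a=cv2.resize(im[105:275,165:335],None,fx=3.5,fy=3.5,interpolation=2)
cv2.imwrite("pics/crop1.png",a)
E
```

```text
board (171, 226, 54, 43) ((328.901611328125, 194.90234375), (106.08312225341797, 172.7236785888672), 17.874629974365234)
board (186, 167, 33, 40) ((547.2457275390625, 182.620849609375), (79.84851837158203, 127.68700408935547), 66.58282470703125)
board (180, 112, 52, 37) ((759.3760986328125, 172.9096221923828), (173.67601013183594, 107.35674285888672), 77.52132415771484)
jig (250, 150, 72, 90) ((518.67822265625, -121.39747619628906), (326.6102294921875, 258.6366271972656), 0.09028101712465286)
```

View pics/crop1.png

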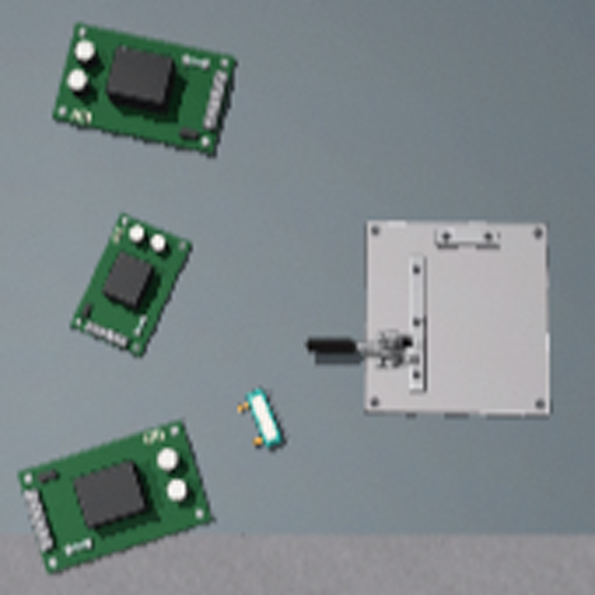

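The middle board at (203,186) measures 128 x 80 mm, which fits the given 130 x 80 mm. The other two, at (206,130) and (198,246), are about 173 x 106 mm, so they're look-alikes. The crop confirms that the two capacitors (white tops) are at its upper-right end, giving a yaw of about -23°. The jig's axes are roughly aligned with the world, with the short rail at the far +x end and the clamp on the +y side.

```bash
cat >> h.py <<'E'
def go(p,yaw=None):
    """tool-axis shift/turn to reach world p with tool x at yaw (deg), tool down"""
    s=r.get_state(); Rm=R.from_quat(s['eef_rot']).as_matrix()
    yw=np.arctan2(Rm[1,0],Rm[0,0]) if yaw is None else np.radians(yaw)
    T=R.from_euler('z',yw).as_matrix()@np.diag([1,-1,-1])
    print("pos",s['tool_pos'].round(4),"yaw",np.degrees(np.arctan2(Rm[1,0],Rm[0,0])).round(2),"F",s['contact_force'].round(1),"q",s['q'].round(2))
    print("xyz",(Rm.T@(np.array(p)-s['tool_pos'])).round(4),"rot",R.from_matrix(Rm.T@T).as_rotvec().round(4))
E
python3 - <<'E'
from h import *
c=cam("top"); print(ray(c,[[295.6,195.5]],.01))
go([.48,-.35,.30],0)
E
```

```text
[[ 0.51246146 -0.15745016  0.01      ]]
pos [ 0.1646 -0.6024  0.238 ] yaw 15.29 F [ 0.4 -0.3  0.7] q [ 1.34  0.69 -0.19  1.57  0.16  0.9  -0.22]
xyz [ 0.3708 -0.1603 -0.0618] rot [-0.0015  0.0003  0.2669]
```

Emit:
carry_out(
  plan=[
    {"rot": [0, 0, 0.1], "xyz": [0.037, -0.016, -0.02], "grip": 0},
    {"rot": [0, 0, 0.2], "xyz": [0.074, -0.032, -0.03], "grip": 0},
    {"rot": [0, 0, 0.267], "xyz": [0.111, -0.048, -0.04], "grip": 0},
    {"rot": [0, 0, 0.267], "xyz": [0.148, -0.064, -0.05], "grip": 0},
    {"rot": [0, 0, 0.267], "xyz": [0.185, -0.08, -0.06], "grip": 0},
    {"rot": [0, 0, 0.267], "xyz": [0.222, -0.096, -0.06], "grip": 0},
    {"rot": [0, 0, 0.267], "xyz": [0.259, -0.112, -0.06], "grip": 0},
    {"rot": [0, 0, 0.267], "xyz": [0.296, -0.128, -0.06], "grip": 0},
  ],
)

```text
clock: 0.77
tool_pos: [0.418, -0.3996, 0.2988]
eef_rot: [1.0, 0.0, 0.0, -0.0]
contact_force: [0.7, 0.2, 0.2]
opening: 1.0
finger_force: 0.0
```

Run:
```python
from h import *
go([.53,-.12,.27],0)
```

```text
pos [ 0.418  -0.3996  0.2988] yaw 0.01 F [0.7 0.2 0.2] q [ 0.75  0.56 -0.11  1.64  0.07  0.95 -0.96]
xyz [ 0.1121 -0.2795  0.0288] rot [-0.0002 -0.      0.0002]
```

Emit:
carry_out(
  plan=[
    {"rot": [0, 0, -0.12], "xyz": [0.014, -0.035, 0], "grip": 0},
    {"rot": [0, 0, -0.24], "xyz": [0.028, -0.07, 0], "grip": 0},
    {"rot": [0, 0, -0.36], "xyz": [0.042, -0.105, 0], "grip": 0},
    {"rot": [0, 0, -0.48], "xyz": [0.056, -0.14, 0], "grip": 0},
    {"rot": [0, 0, -0.6], "xyz": [0.07, -0.175, 0], "grip": 0},
    {"rot": [0, 0, -0.72], "xyz": [0.084, -0.21, 0], "grip": 0},
    {"rot": [0, 0, -0.84], "xyz": [0.098, -0.245, 0], "grip": 0},
    {"rot": [0, 0, -0.96], "xyz": [0.112, -0.28, 0], "grip": 0},
  ],
)

```text
clock: 1.43
tool_pos: [0.5287, -0.1197, 0.2985]
eef_rot: [0.886, 0.464, -0.0, -0.0]
contact_force: [-0.0, -0.4, -0.3]
opening: 1.003
finger_force: 0.0
```

Run:
```python
from h import *
go([.53,.04,.27],125)
```

```text
pos [ 0.5287 -0.1197  0.2985] yaw 55.33 F [-0.  -0.4 -0.3] q [ 0.38  0.52 -0.39  1.73  0.24  0.93 -0.71]
xyz [ 0.1321 -0.0898  0.0285] rot [-6.000e-04  2.000e-04 -1.216e+00]
```

Emit:
carry_out(
  plan=[
    {"rot": [0, 0, -0.12], "xyz": [0.016, -0.011, 0.003], "grip": 0},
    {"rot": [0, 0, -0.24], "xyz": [0.033, -0.022, 0.006], "grip": 0},
    {"rot": [0, 0, -0.36], "xyz": [0.05, -0.034, 0.01], "grip": 0},
    {"rot": [0, 0, -0.48], "xyz": [0.066, -0.045, 0.015], "grip": 0},
    {"rot": [0, 0, -0.6], "xyz": [0.082, -0.056, 0.02], "grip": 0},
    {"rot": [0, 0, -0.72], "xyz": [0.1, -0.067, 0.025], "grip": 0},
    {"rot": [0, 0, -0.84], "xyz": [0.116, -0.079, 0.028], "grip": 0},
    {"rot": [0, 0, -0.96], "xyz": [0.132, -0.09, 0.028], "grip": 0},
  ],
)

```text
clock: 2.1
tool_pos: [0.5298, 0.0391, 0.2698]
eef_rot: [0.571, 0.821, -0.001, -0.001]
contact_force: [-0.5, 0.4, -0.3]
opening: 1.001
finger_force: 0.0
```

```bash
cat >> h.py <<'E'
def shot(name):
    c=cam("wrist"); im=cv2.cvtColor(r.snapshot("wrist"),cv2.COLOR_RGB2BGR)
    cv2.imwrite(f"pics/{name}.png",im); np.savez(f"pics/{name}.npz",K=c[0],R=c[1],t=c[2]); return im,c
def load(name):
    d=np.load(f"pics/{name}.npz"); return cv2.imread(f"pics/{name}.png"),(d['K'],d['R'],d['t'])
def boards(im,c,z=.0084):
    hsv=cv2.cvtColor(im,cv2.COLOR_BGR2HSV); g=cv2.inRange(hsv,(50,90,30),(85,255,255)); g=cv2.morphologyEx(g,cv2.MORPH_CLOSE,np.ones((9,9)))
    for k in cv2.findContours(g,0,2)[0]:
        if cv2.contourArea(k)>500: print("board",cv2.boundingRect(k),rect(c,k,z))
E
python3 - <<'E'
from h import *
im,c=shot("w1"); boards(im,c)
go([.547,.1826,.27],156.6)
E
```

```text
board (374, 50, 138, 149) ((763.4220581054688, 174.59156799316406), (175.78175354003906, 112.9878158569336), 77.40386199951172)
board (252, 0, 110, 122) ((548.3106079101562, 186.1537628173828), (82.60615539550781, 132.5568389892578), 66.87120056152344)
board (107, 0, 87, 67) ((344.1065673828125, 150.39073181152344), (107.985107421875, 77.87881469726562), 18.210559844970703)
pos [0.5299 0.0444 0.2704] yaw 110.99 F [0.5 3.5 1.2] q [ 0.23  0.59 -0.65  1.79  0.43  0.91 -0.24]
xyz [0.1229 0.0655 0.001 ] rot [ 0.0024 -0.0037 -0.796 ]
```

View pics/w1.png

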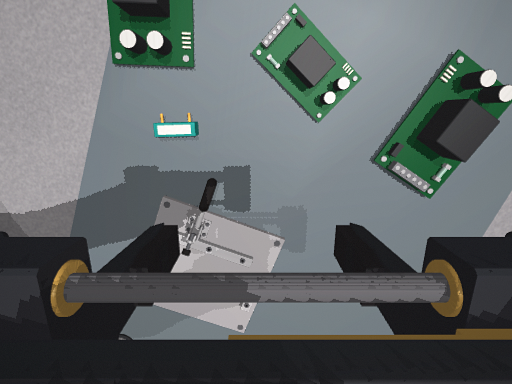

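The wrist view shows the right board near (306,62) and the jig at lower left, partly hidden by the fingers. The board position agrees with the top view: (0.548, 0.185), yaw about -23°. I'll move above it.

Emit:
carry_out(
  plan=[
    {"rot": [0, 0, -0.12], "xyz": [0.02, 0.011, 0], "grip": 0},
    {"rot": [0, 0, -0.24], "xyz": [0.04, 0.022, 0.01], "grip": 0},
    {"rot": [0, 0, -0.36], "xyz": [0.06, 0.033, 0.025], "grip": 0},
    {"rot": [0, 0, -0.48], "xyz": [0.08, 0.044, 0.04], "grip": 0},
    {"rot": [0, 0, -0.6], "xyz": [0.1, 0.055, 0.055], "grip": 0},
    {"rot": [0, 0, -0.72], "xyz": [0.115, 0.06, 0.07], "grip": 0},
    {"rot": [0, 0, -0.796], "xyz": [0.124, 0.066, 0.08], "grip": 0},
    {"rot": [0, 0, -0.796], "xyz": [0.124, 0.066, 0.08], "grip": 0},
  ],
)

```text
clock: 2.82
tool_pos: [0.549, 0.1792, 0.1885]
eef_rot: [0.209, 0.978, -0.0, -0.002]
contact_force: [-0.5, -1.0, 0.5]
opening: 0.996
finger_force: 0.0
```

Run:
```python
from h import *
r.snapshot("wrist");r.snapshot("wrist")
im,c=shot("w2"); boards(im,c)
for n in ("top","side"):
    i=cv2.cvtColor(r.snapshot(n),cv2.COLOR_RGB2BGR); cv2.imwrite(f"pics/{n}2.png",i)
go([.547,.184,.12],156.6)
```

```text
board (252, 303, 48, 32) ((750.615478515625, 115.54678344726562), (66.10935974121094, 51.145530700683594), 65.44920349121094)
board (225, 111, 71, 110) ((548.9791259765625, 184.1984405517578), (79.84290313720703, 130.007080078125), 66.78392028808594)
board (95, 0, 133, 72) ((378.5838623046875, 149.1950225830078), (134.48452758789062, 67.00536346435547), 65.39146423339844)
pos [0.5508 0.1761 0.1914] yaw 155.4 F [0.8 0.2 1.2] q [ 0.04  0.79 -0.77  1.74  0.68  0.9   0.11]
xyz [0.0069 0.0056 0.0714] rot [-0.0003  0.0014 -0.0209]
```

View pics/w2.png

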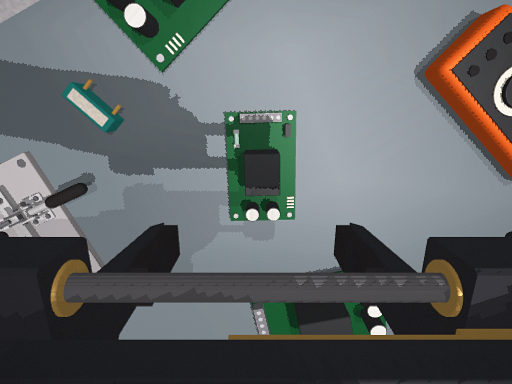

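The board is centred in the wrist view at (261,166). It measures 79.8 x 130.0 mm, middle at (0.549, 0.184), yaw -23.2°. I'll descend.

Run:
```python
from h import *
go([.549,.1842,.06],156.8)
```

```text
pos [0.5508 0.1761 0.1914] yaw 155.4 F [0.8 0.2 1.2] q [ 0.04  0.79 -0.77  1.74  0.68  0.9   0.11]
xyz [0.0052 0.0067 0.1314] rot [-0.0003  0.0014 -0.0244]
```

Emit:
carry_out(
  plan=[
    {"rot": [0, 0.001, -0.024], "xyz": [0.002, 0.003, 0.02], "grip": 0},
    {"rot": [0, 0.001, -0.024], "xyz": [0.005, 0.007, 0.045], "grip": 0},
    {"rot": [0, 0.001, -0.024], "xyz": [0.005, 0.007, 0.07], "grip": 0},
    {"rot": [0, 0.001, -0.024], "xyz": [0.005, 0.007, 0.095], "grip": 0},
    {"rot": [0, 0.001, -0.024], "xyz": [0.005, 0.007, 0.115], "grip": 0},
    {"rot": [0, 0.001, -0.024], "xyz": [0.005, 0.007, 0.131], "grip": 0},
    {"rot": [0, 0.001, -0.024], "xyz": [0.005, 0.007, 0.131], "grip": 0},
    {"rot": [0, 0.001, -0.024], "xyz": [0.005, 0.007, 0.131], "grip": 0},
  ],
)

```text
clock: 3.73
tool_pos: [0.5488, 0.185, 0.06]
eef_rot: [0.2, 0.98, -0.0, -0.0]
contact_force: [-0.3, 0.3, -0.1]
opening: 1.0
finger_force: 0.0
```

Run:
```python
from h import *
im,c=shot("w3")
hsv=cv2.cvtColor(im,cv2.COLOR_BGR2HSV)
go([.549,.1842,.0135],156.8)
b=proj(c,[[.549,.1842,.0084],[.549,.1842,.0444]]);print(b)
boards(im,c)
```

```text
pos [0.5493 0.1857 0.0608] yaw 156.9 F [ 0.2 -0.6  0.3] q [-0.05  0.96 -0.63  1.81  0.88  0.67 -0.04]
xyz [-0.0003 -0.0015  0.0473] rot [0.0008 0.0002 0.0017]
[[254.26229983 208.04165639]
 [253.83116306 227.03882652]]
board (196, 118, 117, 155) ((543.935791015625, 186.45362854003906), (80.31739807128906, 118.4430923461914), 66.8705825805664)
board (44, 0, 87, 46) ((396.2541809082031, 138.0890350341797), (52.798095703125, 25.041250228881836), 66.86627960205078)
```

View pics/w3.png

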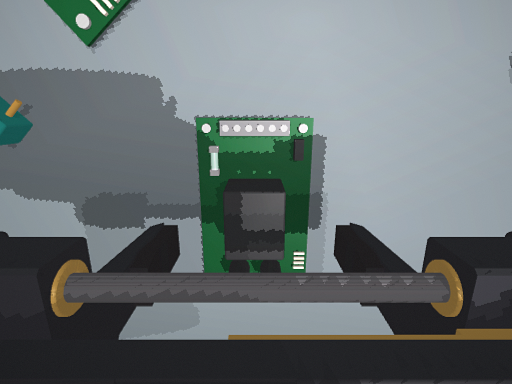

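The transformer's top is centred near (255,226), where I predicted it at (254,227), and the fingers straddle the board. I'll descend and grip.

Emit:
carry_out(
  plan=[
    {"rot": [0, 0, 0.002], "xyz": [0, -0.001, 0.015], "grip": 0},
    {"rot": [0, 0, 0.002], "xyz": [0, -0.001, 0.028], "grip": 0},
    {"rot": [0, 0, 0.002], "xyz": [0, -0.001, 0.038], "grip": 0},
    {"rot": [0, 0, 0.002], "xyz": [0, -0.001, 0.045], "grip": 0},
    {"rot": [0, 0, 0.002], "xyz": [0, -0.001, 0.047], "grip": 0},
    {"rot": [0, 0, 0.002], "xyz": [0, -0.001, 0.047], "grip": 60},
    {"rot": [0, 0, 0.002], "xyz": [0, -0.001, 0.047], "grip": 100},
    {"rot": [0, 0, 0.002], "xyz": [0, -0.001, 0.047], "grip": 120},
  ],
  squeeze=35,
)

```text
clock: 4.45
tool_pos: [0.5485, 0.1852, 0.0132]
eef_rot: [0.201, 0.98, 0.0, -0.0]
contact_force: [0.3, -0.3, 0.0]
opening: 0.796
finger_force: 0.0
```

Emit:
carry_out(
  plan=[
    {"rot": [0, 0, 0], "xyz": [0, 0, 0], "grip": 160},
    {"rot": [0, 0, 0], "xyz": [0, 0, 0], "grip": 200},
    {"rot": [0, 0, 0], "xyz": [0, 0, 0], "grip": 255},
    {"rot": [0, 0, 0], "xyz": [0, 0, 0], "grip": 255},
    {"rot": [0, 0, 0], "xyz": [0, 0, 0], "grip": 255},
    {"rot": [0, 0, 0], "xyz": [0, 0, 0], "grip": 255},
  ],
  squeeze=35,
)

```text
clock: 4.95
tool_pos: [0.5481, 0.1846, 0.0128]
eef_rot: [0.201, 0.98, -0.0, -0.0]
contact_force: [-0.8, -0.5, 1.9]
opening: 0.429
finger_force: 35.0
```

Emit:
carry_out(
  plan=[
    {"rot": [0, 0, 0], "xyz": [0, 0, -0.005], "grip": 255},
    {"rot": [0, 0, 0], "xyz": [0, 0, -0.015], "grip": 255},
    {"rot": [0, 0, 0], "xyz": [0, 0, -0.035], "grip": 255},
    {"rot": [0, 0, 0], "xyz": [0, 0, -0.06], "grip": 255},
    {"rot": [0, 0, 0], "xyz": [0, 0, -0.085], "grip": 255},
    {"rot": [0, 0, 0], "xyz": [0, 0, -0.105], "grip": 255},
    {"rot": [0, 0, 0], "xyz": [0, 0, -0.115], "grip": 255},
    {"rot": [0, 0, 0], "xyz": [0, 0, -0.115], "grip": 255},
  ],
)

```text
clock: 5.62
tool_pos: [0.5494, 0.1857, 0.1302]
eef_rot: [0.201, 0.98, 0.001, 0.001]
contact_force: [0.6, -0.7, -3.1]
opening: 0.421
finger_force: 35.0
```

Run:
```python
from h import *
im=cv2.imread("pics/top0.png"); c=cam("top"); K,Rm,t=c
# rectify plate plane z=.01 region to 1 px/mm map: world x .38..0.68 (up), y -0.02..-0.30 (right)
def warp(im,c,z,x1,y1,W,H):
    src=np.float32([[0,0],[W,0],[W,H],[0,H]]); w=np.array([[x1-v/1000,y1-u/1000,z] for u,v in src])
    return cv2.warpPerspective(im,cv2.getPerspectiveTransform(proj(c,w).astype(np.float32),src),(W,H),flags=cv2.INTER_CUBIC)
a=warp(im,c,.01,.66,.04,340,290)
cv2.imwrite("pics/jig1.png",cv2.resize(a,None,fx=2,fy=2))
s=a.astype(int); m=((s[:,:,2]>150)).astype(np.uint8)*255
m=cv2.morphologyEx(m,cv2.MORPH_OPEN,np.ones((35,35)))
k=max(cv2.findContours(m,0,2)[0],key=cv2.contourArea)
q=cv2.minAreaRect(k);print(q,"centre world",.66-q[0][1]/1000,.04-q[0][0]/1000)
print(r.get_state()['tool_pos'],r.get_state()['contact_force'],r.get_state()['opening'])
```

```text
((196.49998474121094, 145.99998474121094), (199.99996948242188, 186.99996948242188), 90.0) centre world 0.5140000152587891 -0.15649998474121093
[0.5494262  0.18574046 0.13022641] [ 0.64976071 -0.66737234 -3.107557  ] 0.4207286224542034
```

View pics/jig1.png

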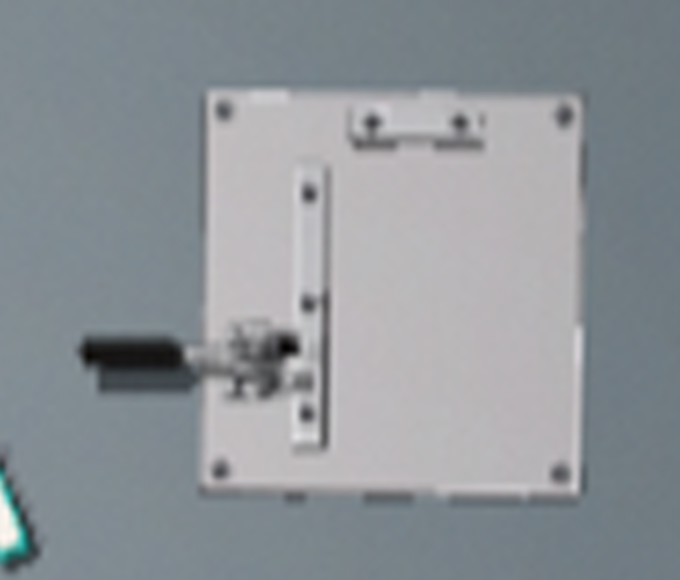

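The rectified jig view shows the corner screws at (223,110), (565,117), (561,473) and (220,470). The long rail's inner face is at column ~327 and the short rail's at row ~145. The jig is turned slightly, about -0.7°, so I'll fit it more exactly.

Run:
```python
from h import *
im=cv2.imread("pics/jig1.png"); g=cv2.cvtColor(im,cv2.COLOR_BGR2GRAY).astype(float)
P=[]
for u,v in [(223,110),(565,117),(561,473),(220,470)]:
    w=g[v-13:v+14,u-13:u+14]; d=np.clip(np.median(w)-12-w,0,None); yy,xx=np.mgrid[-13:14,-13:14]
    P.append([u+(d*xx).sum()/d.sum(),v+(d*yy).sum()/d.sum()])
P=np.array(P); W=np.c_[.66-P[:,1]/2000,.04-P[:,0]/2000]; print(P.round(1),W.round(4),"c",W.mean(0))
ang=lambda d:np.degrees(np.arctan2(d[1],d[0]))
print("yaw",ang(W[0]-W[1])-90,ang(W[3]-W[2])-90,ang(W[0]-W[3]),ang(W[1]-W[2]))
# plate edges, red channel 50% crossing
rr=cv2.GaussianBlur(im[:,:,2],(0,0),2).astype(float)
def cross(line,th=148):
    i=np.where(np.diff((line>th).astype(int))!=0)[0]; return i[0] if len(i) else np.nan
rows=[v for v in range(110,470,5)]
for nm,pts in (("left",[(cross(rr[v,150:300])+150,v) for v in rows if v<330 or v>410]),("right",[(cross(rr[v,500:660])+500,v) for v in rows]),
    ("top",[(u,cross(rr[40:140,u])+40) for u in range(220,570,5)]),("bot",[(u,cross(rr[430:540,u])+430) for u in range(220,570,5)])):
    p=np.array(pts,float); p=p[~np.isnan(p).any(1)]; a=1 if nm in("left","right") else 0
    f=np.polyfit(p[:,a],p[:,1-a],1); print(nm,len(p),"val@mid",np.polyval(f,290 if a else 392).round(1),"slopedeg",np.degrees(np.arctan(f[0])).round(2))
```

```text
[[223.3 110.7]
 [564.5 115.6]
 [559.8 473.8]
 [220.1 470.6]] [[ 0.6047 -0.0717]
 [ 0.6022 -0.2422]
 [ 0.4231 -0.2399]
 [ 0.4247 -0.07  ]] c [ 0.5136774  -0.15594637]
yaw -0.8299201040763791 -0.5359534918978142 -0.5163628183680055 -0.7527075366124168
left 55 val@mid 203.1 slopedeg -1.36
right 72 val@mid 578.2 slopedeg 1.26
top 70 val@mid 91.5 slopedeg 1.48
bot 70 val@mid 487.2 slopedeg 0.9
```

Run:
```python
from h import *
go([.5165,-.1688,.13],179.34)
```

```text
pos [0.5494 0.1857 0.1302] yaw 156.86 F [ 0.6 -0.7 -3.1] q [-0.01  0.87 -0.71  1.79  0.78  0.79  0.05]
xyz [-0.1091 -0.3389 -0.0007] rot [ 0.003   0.0024 -0.3924]
```

Emit:
carry_out(
  plan=[
    {"rot": [0.001, 0, -0.03], "xyz": [-0.005, -0.016, 0], "grip": 255},
    {"rot": [0.002, 0.001, -0.07], "xyz": [-0.016, -0.05, 0], "grip": 255},
    {"rot": [0.003, 0.002, -0.12], "xyz": [-0.027, -0.085, 0], "grip": 255},
    {"rot": [0.003, 0.002, -0.17], "xyz": [-0.038, -0.119, 0], "grip": 255},
    {"rot": [0.003, 0.002, -0.22], "xyz": [-0.05, -0.155, 0], "grip": 255},
    {"rot": [0.003, 0.002, -0.28], "xyz": [-0.061, -0.19, 0], "grip": 255},
    {"rot": [0.003, 0.002, -0.34], "xyz": [-0.071, -0.22, 0], "grip": 255},
    {"rot": [0.003, 0.002, -0.392], "xyz": [-0.08, -0.25, 0], "grip": 255},
  ],
)

```text
clock: 6.28
tool_pos: [0.5223, -0.0787, 0.1263]
eef_rot: [0.005, 1.0, -0.001, -0.003]
contact_force: [0.7, -0.1, -3.2]
opening: 0.428
finger_force: 35.0
```

Run:
```python
from h import *
go([.5165,-.1688,.09],179.34)
```

```text
pos [ 0.5223 -0.0787  0.1263] yaw 179.45 F [ 0.7 -0.1 -3.2] q [ 0.53  0.86 -0.82  1.93  0.91  0.78  0.74]
xyz [ 0.0048 -0.09    0.0366] rot [-0.0026 -0.0058  0.0019]
```

Emit:
carry_out(
  plan=[
    {"rot": [-0.001, -0.003, 0.001], "xyz": [0.002, -0.03, 0], "grip": 255},
    {"rot": [-0.001, -0.003, 0.001], "xyz": [0.003, -0.055, 0], "grip": 255},
    {"rot": [-0.001, -0.003, 0.001], "xyz": [0.005, -0.075, 0], "grip": 255},
    {"rot": [-0.001, -0.003, 0.001], "xyz": [0.005, -0.09, 0], "grip": 255},
    {"rot": [-0.001, -0.003, 0.001], "xyz": [0.005, -0.09, 0.015], "grip": 255},
    {"rot": [-0.001, -0.003, 0.001], "xyz": [0.005, -0.09, 0.03], "grip": 255},
    {"rot": [-0.001, -0.003, 0.001], "xyz": [0.005, -0.09, 0.036], "grip": 255},
    {"rot": [-0.001, -0.003, 0.001], "xyz": [0.005, -0.09, 0.036], "grip": 255},
  ],
)

```text
clock: 6.95
tool_pos: [0.5157, -0.1663, 0.0897]
eef_rot: [0.006, 1.0, -0.0, -0.002]
contact_force: [-0.2, 0.2, -3.0]
opening: 0.43
finger_force: 35.0
```

Run:
```python
from h import *
for n in ("top","side"):
    cv2.imwrite(f"pics/{n}3.png",cv2.cvtColor(r.snapshot(n),cv2.COLOR_RGB2BGR))
go([.5165,-.1688,.032],179.34); print(r.get_state()['eef_rot'],r.get_state()['moment'])
a=cv2.imread("pics/top3.png")[140:250,230:350]; b=cv2.imread("pics/side3.png")[110:240,220:380]
a=cv2.resize(a,(390,360),interpolation=2); b=cv2.resize(b,(405,360),interpolation=2)
cv2.imwrite("pics/ab3.png",np.hstack([a,b]))
```

```text
pos [ 0.5172 -0.1659  0.0916] yaw 179.32 F [ 0.1  0.8 -2.9] q [ 0.67  0.92 -0.78  1.91  0.98  0.75  0.86]
xyz [ 0.0006 -0.0029  0.0596] rot [-0.0007 -0.0013 -0.0004]
[ 5.96393857e-03  9.99981941e-01 -3.29084777e-04 -6.64570604e-04] [ 0.07870327 -0.17048586 -0.00109793]
```

View pics/ab3.png

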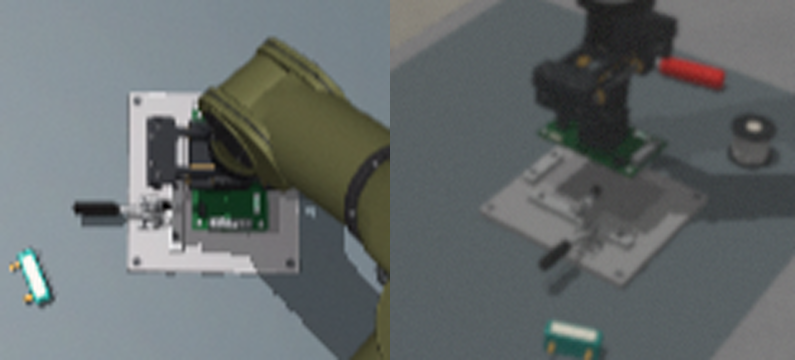

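The board is held level over the plate, clear of both rails and the clamp. I'll lower it.

Emit:
carry_out(
  plan=[
    {"rot": [-0.001, -0.001, 0], "xyz": [0, -0.002, 0.012], "grip": 255},
    {"rot": [-0.001, -0.001, 0], "xyz": [0, -0.003, 0.026], "grip": 255},
    {"rot": [-0.001, -0.001, 0], "xyz": [0, -0.003, 0.04], "grip": 255},
    {"rot": [-0.001, -0.001, 0], "xyz": [0, -0.003, 0.05], "grip": 255},
    {"rot": [-0.001, -0.001, 0], "xyz": [0, -0.003, 0.056], "grip": 255},
    {"rot": [-0.001, -0.001, 0], "xyz": [0, -0.003, 0.059], "grip": 255},
    {"rot": [-0.001, -0.001, 0], "xyz": [0, -0.003, 0.059], "grip": 255},
    {"rot": [-0.001, -0.001, 0], "xyz": [0, -0.003, 0.059], "grip": 255},
  ],
)

```text
clock: 7.72
tool_pos: [0.5177, -0.1693, 0.0332]
eef_rot: [0.006, 1.0, -0.0, 0.001]
contact_force: [0.3, 0.6, -2.3]
opening: 0.428
finger_force: 35.0
```

Emit:
carry_out(
  plan=[
    {"rot": [0, 0, 0], "xyz": [0, 0, 0.001], "grip": 255},
    {"rot": [0, 0, 0], "xyz": [0, 0, 0.002], "grip": 255},
    {"rot": [0, 0, 0], "xyz": [0, 0, 0.003], "grip": 255},
    {"rot": [0, 0, 0], "xyz": [0, 0, 0.004], "grip": 255},
    {"rot": [0, 0, 0], "xyz": [0, 0, 0.005], "grip": 255},
    {"rot": [0, 0, 0], "xyz": [0, 0, 0.006], "grip": 255},
    {"rot": [0, 0, 0], "xyz": [0, 0, 0.006], "grip": 255},
    {"rot": [0, 0, 0], "xyz": [0, 0, 0.006], "grip": 255},
  ],
)

```text
clock: 8.38
tool_pos: [0.5173, -0.1695, 0.0268]
eef_rot: [0.006, 1.0, -0.0, 0.0]
contact_force: [-0.4, 0.1, -3.6]
opening: 0.427
finger_force: 35.0
```

Emit:
carry_out(
  plan=[
    {"rot": [0, 0, 0], "xyz": [0, 0, 0.0005], "grip": 255},
    {"rot": [0, 0, 0], "xyz": [0, 0, 0.001], "grip": 255},
    {"rot": [0, 0, 0], "xyz": [0, 0, 0.0015], "grip": 255},
    {"rot": [0, 0, 0], "xyz": [0, 0, 0.002], "grip": 255},
    {"rot": [0, 0, 0], "xyz": [0, 0, 0.0025], "grip": 255},
    {"rot": [0, 0, 0], "xyz": [0, 0, 0.003], "grip": 255},
    {"rot": [0, 0, 0], "xyz": [0, 0, 0.003], "grip": 255},
    {"rot": [0, 0, 0], "xyz": [0, 0, 0.003], "grip": 255},
  ],
)

```text
clock: 9.05
tool_pos: [0.5173, -0.1695, 0.0238]
eef_rot: [0.006, 1.0, -0.0, 0.0]
contact_force: [0.3, -0.4, -3.4]
opening: 0.427
finger_force: 35.0
```

Emit:
carry_out(
  plan=[
    {"rot": [0, 0, 0], "xyz": [0, 0, 0.0003], "grip": 255},
    {"rot": [0, 0, 0], "xyz": [0, 0, 0.0005], "grip": 255},
    {"rot": [0, 0, 0], "xyz": [0, 0, 0.0005], "grip": 255},
    {"rot": [0, 0, 0], "xyz": [0, 0, 0.0005], "grip": 255},
  ],
)

```text
clock: 9.38
tool_pos: [0.5174, -0.1695, 0.0234]
eef_rot: [0.006, 1.0, -0.0, 0.0]
contact_force: [-0.4, -0.1, -3.8]
opening: 0.43
finger_force: 35.0
```

Emit:
carry_out(
  plan=[
    {"rot": [0, 0, 0], "xyz": [0, 0, 0.0003], "grip": 255},
    {"rot": [0, 0, 0], "xyz": [0, 0, 0.0005], "grip": 255},
    {"rot": [0, 0, 0], "xyz": [0, 0, 0.0005], "grip": 255},
    {"rot": [0, 0, 0], "xyz": [0, 0, 0.0005], "grip": 255},
  ],
)

```text
clock: 9.72
tool_pos: [0.5174, -0.1695, 0.0229]
eef_rot: [0.006, 1.0, -0.0, 0.0]
contact_force: [0.3, 0.2, -2.2]
opening: 0.428
finger_force: 35.0
```

Emit:
carry_out(
  plan=[
    {"rot": [0, 0, 0], "xyz": [0, 0, 0.0003], "grip": 255},
    {"rot": [0, 0, 0], "xyz": [0, 0, 0.0005], "grip": 255},
    {"rot": [0, 0, 0], "xyz": [0, 0, 0.0005], "grip": 255},
    {"rot": [0, 0, 0], "xyz": [0, 0, 0.0005], "grip": 255},
  ],
)

```text
clock: 10.05
tool_pos: [0.5174, -0.1695, 0.0227]
eef_rot: [0.006, 1.0, -0.0, 0.0]
contact_force: [-1.9, 0.0, 4.1]
opening: 0.432
finger_force: 35.0
```

Emit:
carry_out(
  plan=[
    {"rot": [0, 0, 0], "xyz": [0, 0.001, 0], "grip": 255},
    {"rot": [0, 0, 0], "xyz": [0, 0.002, 0], "grip": 255},
    {"rot": [0, 0, 0], "xyz": [0, 0.003, 0], "grip": 255},
    {"rot": [0, 0, 0], "xyz": [0, 0.004, 0], "grip": 255},
    {"rot": [0, 0, 0], "xyz": [0, 0.005, 0], "grip": 255},
    {"rot": [0, 0, 0], "xyz": [0, 0.005, 0], "grip": 255},
  ],
)

```text
clock: 10.55
tool_pos: [0.5177, -0.1672, 0.0228]
eef_rot: [0.007, 1.0, -0.002, 0.001]
contact_force: [-0.8, -5.4, 5.2]
opening: 0.429
finger_force: 35.0
```

Emit:
carry_out(
  plan=[
    {"rot": [0, 0, 0], "xyz": [0, 0.0005, 0], "grip": 255},
    {"rot": [0, 0, 0], "xyz": [0, 0.001, 0], "grip": 255},
    {"rot": [0, 0, 0], "xyz": [0, 0.001, 0], "grip": 255},
  ],
)

```text
clock: 10.8
tool_pos: [0.5178, -0.1665, 0.0228]
eef_rot: [0.008, 1.0, -0.003, 0.001]
contact_force: [-0.7, -5.7, 6.6]
opening: 0.425
finger_force: 35.0
```

Run:
```python
from h import *
s=r.get_state(); print(s['tool_pos'],s['contact_force'].round(2),s['moment'].round(3),s['eef_rot'].round(4))
```

```text
[ 0.51780845 -0.16648265  0.02279548] [-0.71 -5.66  6.57] [-0.986  0.038 -0.065] [ 7.5e-03  1.0e+00 -2.5e-03  6.0e-04]
```

Emit:
carry_out(
  plan=[
    {"rot": [0, 0, 0], "xyz": [0, 0, -0.0002], "grip": 255},
    {"rot": [0, 0, 0], "xyz": [0, 0, -0.0004], "grip": 255},
    {"rot": [0, 0, 0], "xyz": [0, 0, -0.0004], "grip": 255},
    {"rot": [0, 0, 0], "xyz": [0, 0, -0.0004], "grip": 255},
  ],
)

```text
clock: 11.13
tool_pos: [0.5177, -0.1639, 0.0228]
eef_rot: [0.007, 1.0, -0.0, 0.0]
contact_force: [0.6, -3.0, 1.7]
opening: 0.428
finger_force: 35.0
```

```bash
cat >> h.py <<'E'
def st():
    s=r.get_state(); Rm=R.from_quat(s['eef_rot']).as_matrix()
    print(s['clock'],s['tool_pos'].round(5),"F",s['contact_force'].round(2),"M",s['moment'].round(3),"yaw",np.degrees(np.arctan2(Rm[1,0],Rm[0,0])).round(2),"tilt",(Rm[:2,2]).round(4),"qd",abs(s['qd']).max().round(4))
E
python3 -c "
from h import *
st()"
```

```text
11.1333 [ 0.51769 -0.16394  0.02277] F [ 0.65 -3.03  1.66] M [-0.636 -0.173 -0.034] yaw 179.25 tilt [ 0.0009 -0.001 ] qd 0.002
```

Emit:
carry_out(
  plan=[
    {"rot": [0, 0, 0], "xyz": [0, 0.0005, 0], "grip": 255},
    {"rot": [0, 0, 0], "xyz": [0, 0.001, 0], "grip": 255},
    {"rot": [0, 0, 0], "xyz": [0, 0.0015, 0], "grip": 255},
    {"rot": [0, 0, 0], "xyz": [0, 0.002, 0], "grip": 255},
    {"rot": [0, 0, 0], "xyz": [0, 0.002, 0], "grip": 255},
    {"rot": [0, 0, 0], "xyz": [0, 0.002, 0], "grip": 255},
  ],
)

```text
clock: 11.63
tool_pos: [0.5175, -0.1614, 0.0228]
eef_rot: [0.006, 1.0, -0.0, 0.0]
contact_force: [-0.2, -2.6, 2.6]
opening: 0.429
finger_force: 35.0
```

```bash
python3 -c "
from h import *
st()"
```

```text
11.6333 [ 0.51746 -0.16136  0.02276] F [-0.23 -2.6   2.57] M [-0.672 -0.16  -0.039] yaw 179.29 tilt [ 0.0006 -0.0001] qd 0.0028
```

Emit:
carry_out(
  plan=[
    {"rot": [0, 0, 0], "xyz": [0, 0.0005, 0], "grip": 255},
    {"rot": [0, 0, 0], "xyz": [0, 0.001, 0], "grip": 255},
    {"rot": [0, 0, 0], "xyz": [0, 0.001, 0], "grip": 255},
    {"rot": [0, 0, 0], "xyz": [0, 0.001, 0], "grip": 255},
  ],
)

```text
clock: 11.97
tool_pos: [0.5174, -0.1604, 0.0228]
eef_rot: [0.006, 1.0, -0.0, 0.0]
contact_force: [0.1, -3.0, 2.0]
opening: 0.429
finger_force: 35.0
```

```bash
python3 -c "
from h import *
st()"
```

```text
11.9667 [ 0.51743 -0.16044  0.02276] F [ 0.14 -3.02  1.97] M [-0.707 -0.122 -0.049] yaw 179.27 tilt [ 0.0005 -0.0002] qd 0.001
```

Emit:
carry_out(
  plan=[
    {"rot": [0, 0, 0], "xyz": [0, 0.0004, 0], "grip": 255},
    {"rot": [0, 0, 0], "xyz": [0, 0.0008, 0], "grip": 255},
    {"rot": [0, 0, 0], "xyz": [0, 0.0008, 0], "grip": 255},
    {"rot": [0, 0, 0], "xyz": [0, 0.0008, 0], "grip": 255},
  ],
)

```text
clock: 12.3
tool_pos: [0.5174, -0.1601, 0.0228]
eef_rot: [0.006, 1.0, -0.0, 0.0]
contact_force: [-0.1, -5.2, 2.6]
opening: 0.425
finger_force: 35.0
```

```bash
python3 -c "
from h import *
st()"
```

```text
12.3 [ 0.51744 -0.16011  0.02276] F [-0.08 -5.19  2.58] M [-0.984 -0.143  0.014] yaw 179.26 tilt [ 0.0004 -0.0009] qd 0.0024
```

Emit:
carry_out(
  plan=[
    {"rot": [0, 0, 0], "xyz": [0, 0.0004, 0], "grip": 255},
    {"rot": [0, 0, 0], "xyz": [0, 0.0008, 0], "grip": 255},
    {"rot": [0, 0, 0], "xyz": [0, 0.0008, 0], "grip": 255},
    {"rot": [0, 0, 0], "xyz": [0, 0.0008, 0], "grip": 255},
  ],
)

```text
clock: 12.63
tool_pos: [0.5175, -0.16, 0.0228]
eef_rot: [0.007, 1.0, -0.001, 0.0]
contact_force: [-0.2, -6.1, 3.8]
opening: 0.428
finger_force: 35.0
```

```bash
python3 -c "
from h import *
st()"
```

```text
12.6333 [ 0.51746 -0.16005  0.02276] F [-0.22 -6.1   3.76] M [-1.173 -0.168  0.129] yaw 179.24 tilt [ 0.0004 -0.002 ] qd 0.0014
```

Emit:
carry_out(
  plan=[
    {"rot": [0, 0, -0.001], "xyz": [0, 0, 0], "grip": 255},
    {"rot": [0, 0, -0.002], "xyz": [0, 0, 0], "grip": 255},
    {"rot": [0, 0, -0.003], "xyz": [0, 0, 0], "grip": 255},
    {"rot": [0, 0, -0.004], "xyz": [0, 0, 0], "grip": 255},
    {"rot": [0, 0, -0.004], "xyz": [0, 0, 0], "grip": 255},
  ],
)

```text
clock: 13.05
tool_pos: [0.5176, -0.1599, 0.0228]
eef_rot: [0.005, 1.0, -0.001, 0.0]
contact_force: [-0.1, -5.1, 3.2]
opening: 0.429
finger_force: 35.0
```

```bash
python3 -c "
from h import *
st()"
```

```text
13.05 [ 0.51759 -0.15988  0.02276] F [-0.05 -5.13  3.18] M [-1.117 -0.164  0.026] yaw 179.45 tilt [ 0.0006 -0.0017] qd 0.0025
```

Emit:
carry_out(
  plan=[
    {"rot": [0, 0, -0.001], "xyz": [0, 0.0002, 0], "grip": 255},
    {"rot": [0, 0, -0.002], "xyz": [0, 0.0004, 0], "grip": 255},
    {"rot": [0, 0, -0.003], "xyz": [0, 0.0004, 0], "grip": 255},
    {"rot": [0, 0, -0.004], "xyz": [0, 0.0004, 0], "grip": 255},
    {"rot": [0, 0, -0.004], "xyz": [0, 0.0004, 0], "grip": 255},
  ],
)

```text
clock: 13.47
tool_pos: [0.5176, -0.1599, 0.0227]
eef_rot: [0.003, 1.0, -0.001, 0.0]
contact_force: [1.1, -5.5, 3.2]
opening: 0.426
finger_force: 35.0
```

```bash
python3 -c "
from h import *
st()"
```

```text
13.4667 [ 0.51762 -0.1599   0.02274] F [ 1.13 -5.45  3.16] M [-1.226 -0.171 -0.072] yaw 179.62 tilt [ 0.0006 -0.0021] qd 0.0019
```

Emit:
carry_out(
  plan=[
    {"rot": [0, 0, 0.0015], "xyz": [-0.0005, 0, 0], "grip": 255},
    {"rot": [0, 0, 0.0015], "xyz": [-0.0012, 0, 0], "grip": 255},
    {"rot": [0, 0, 0.0015], "xyz": [-0.002, 0, 0], "grip": 255},
    {"rot": [0, 0, 0.0015], "xyz": [-0.0028, 0, 0], "grip": 255},
    {"rot": [0, 0, 0.0015], "xyz": [-0.0036, 0, 0], "grip": 255},
    {"rot": [0, 0, 0.0015], "xyz": [-0.0044, 0, 0], "grip": 255},
    {"rot": [0, 0, 0.0015], "xyz": [-0.005, 0, 0], "grip": 255},
    {"rot": [0, 0, 0.0015], "xyz": [-0.005, 0, 0], "grip": 255},
  ],
)

```text
clock: 14.13
tool_pos: [0.5176, -0.1599, 0.0227]
eef_rot: [0.004, 1.0, -0.002, -0.004]
contact_force: [-10.1, -6.0, 14.3]
opening: 0.431
finger_force: 35.0
```

```bash
python3 -c "
from h import *
st()"
```

```text
14.1333 [ 0.51763 -0.15992  0.02268] F [-10.05  -5.99  14.34] M [-0.937  1.718 -0.09 ] yaw 179.57 tilt [-0.0082 -0.0035] qd 0.0046
```

Emit:
carry_out(
  plan=[
    {"rot": [0, 0, 0], "xyz": [-0.0005, 0, 0], "grip": 255},
    {"rot": [0, 0, 0], "xyz": [-0.001, 0, 0], "grip": 255},
    {"rot": [0, 0, 0], "xyz": [-0.001, 0, 0], "grip": 255},
    {"rot": [0, 0, 0], "xyz": [-0.001, 0, 0], "grip": 255},
  ],
)

```text
clock: 14.47
tool_pos: [0.5177, -0.1599, 0.0227]
eef_rot: [0.004, 1.0, -0.002, -0.005]
contact_force: [-12.9, -6.4, 15.5]
opening: 0.426
finger_force: 35.0
```

```bash
python3 -c "
from h import *
st()"
```

```text
14.4667 [ 0.51765 -0.15993  0.02269] F [-12.9   -6.38  15.48] M [-0.884  2.073 -0.053] yaw 179.57 tilt [-0.0098 -0.0038] qd 0.0018
```

The x push is jamming on plate friction: Fz rises with Fx and x doesn't move. I'll ease off, lift the board just clear of the plate, and slide it in the air.

Emit:
carry_out(
  plan=[
    {"rot": [0, 0, 0], "xyz": [0.002, 0, 0], "grip": 255},
    {"rot": [0, 0, 0], "xyz": [0.004, -0.0005, 0], "grip": 255},
    {"rot": [0, 0, 0], "xyz": [0.006, -0.001, -0.0002], "grip": 255},
    {"rot": [0, 0, 0], "xyz": [0.006, -0.001, -0.0004], "grip": 255},
    {"rot": [0, 0, 0], "xyz": [0.006, -0.001, -0.0007], "grip": 255},
    {"rot": [0, 0, 0], "xyz": [0.006, -0.001, -0.0007], "grip": 255},
    {"rot": [0, 0, 0], "xyz": [0.006, -0.001, -0.0007], "grip": 255},
  ],
)

```text
clock: 15.05
tool_pos: [0.5173, -0.1599, 0.0229]
eef_rot: [0.003, 1.0, -0.0, -0.0]
contact_force: [2.0, -5.1, -5.0]
opening: 0.427
finger_force: 35.0
```

```bash
python3 -c "
from h import *
st()"
```

```text
15.05 [ 0.51733 -0.15989  0.02293] F [ 2.04 -5.14 -4.97] M [-1.088 -0.397 -0.149] yaw 179.6 tilt [-0.0003 -0.0006] qd 0.0022
```

Emit:
carry_out(
  plan=[
    {"rot": [0, 0, 0], "xyz": [-0.0005, -0.001, -0.0003], "grip": 255},
    {"rot": [0, 0, 0], "xyz": [-0.001, -0.0015, -0.0003], "grip": 255},
    {"rot": [0, 0, 0], "xyz": [-0.0015, -0.002, -0.0003], "grip": 255},
    {"rot": [0, 0, 0], "xyz": [-0.002, -0.002, -0.0003], "grip": 255},
    {"rot": [0, 0, 0], "xyz": [-0.002, -0.002, -0.0003], "grip": 255},
    {"rot": [0, 0, 0], "xyz": [-0.002, -0.002, -0.0003], "grip": 255},
  ],
)

```text
clock: 15.55
tool_pos: [0.5199, -0.1603, 0.0239]
eef_rot: [0.003, 1.0, 0.001, 0.001]
contact_force: [-0.3, 0.1, -3.8]
opening: 0.428
finger_force: 35.0
```

```bash
python3 -c "
from h import *
st()"
```

```text
15.55 [ 0.51988 -0.16029  0.02389] F [-0.27  0.08 -3.76] M [ 0.048 -0.161 -0.066] yaw 179.7 tilt [0.0015 0.0016] qd 0.0025
```

```bash
python3 -c "
from h import *
go([.5225,-.1608,.0239],179.55)"
```

```text
pos [ 0.5199 -0.1603  0.0239] yaw 179.7 F [-0.3  0.1 -3.8] q [ 0.61  1.02 -0.69  1.93  1.13  0.64  0.74]
xyz [-0.0026 -0.0005 -0.    ] rot [0.0016 0.0014 0.0026]
```

Emit:
carry_out(
  plan=[
    {"rot": [0.001, 0.001, 0.002], "xyz": [-0.0005, -0.0005, 0], "grip": 255},
    {"rot": [0.0015, 0.0014, 0.0025], "xyz": [-0.001, -0.0005, 0], "grip": 255},
    {"rot": [0.0015, 0.0014, 0.0025], "xyz": [-0.0015, -0.0005, 0], "grip": 255},
    {"rot": [0.0015, 0.0014, 0.0025], "xyz": [-0.002, -0.0005, 0], "grip": 255},
    {"rot": [0.0015, 0.0014, 0.0025], "xyz": [-0.0025, -0.0005, 0], "grip": 255},
    {"rot": [0.0015, 0.0014, 0.0025], "xyz": [-0.0025, -0.0005, 0], "grip": 255},
    {"rot": [0.0015, 0.0014, 0.0025], "xyz": [-0.0025, -0.0005, 0], "grip": 255},
  ],
)

```text
clock: 16.13
tool_pos: [0.522, -0.162, 0.0238]
eef_rot: [0.004, 1.0, -0.001, -0.0]
contact_force: [0.1, -0.1, -3.9]
opening: 0.428
finger_force: 35.0
```

```bash
python3 -c "
from h import *
st()"
```

```text
16.1333 [ 0.52201 -0.16201  0.02376] F [ 0.11 -0.12 -3.87] M [ 0.023 -0.165 -0.018] yaw 179.49 tilt [-0.0008 -0.0017] qd 0.0022
```

Emit:
carry_out(
  plan=[
    {"rot": [0, 0, 0], "xyz": [-0.0004, 0, 0], "grip": 255},
    {"rot": [0, 0, 0], "xyz": [-0.0008, 0, 0], "grip": 255},
    {"rot": [0, 0, 0], "xyz": [-0.0012, 0, 0], "grip": 255},
    {"rot": [0, 0, 0], "xyz": [-0.0016, 0, 0], "grip": 255},
    {"rot": [0, 0, 0], "xyz": [-0.0016, 0, 0], "grip": 255},
  ],
)

```text
clock: 16.55
tool_pos: [0.5237, -0.162, 0.0237]
eef_rot: [0.004, 1.0, -0.001, -0.0]
contact_force: [-0.2, 0.3, -3.2]
opening: 0.429
finger_force: 35.0
```

```bash
python3 -c "
from h import *
st()"
```

```text
16.55 [ 0.5237  -0.16199  0.02374] F [-0.18  0.3  -3.18] M [ 0.053 -0.146 -0.02 ] yaw 179.5 tilt [-0.0007 -0.0017] qd 0.0037
```

Emit:
carry_out(
  plan=[
    {"rot": [-0.001, 0, 0], "xyz": [-0.0004, 0, 0], "grip": 255},
    {"rot": [-0.001, 0, 0], "xyz": [-0.0008, 0, 0], "grip": 255},
    {"rot": [-0.001, 0, 0], "xyz": [-0.0012, 0, 0], "grip": 255},
    {"rot": [-0.001, 0, 0], "xyz": [-0.0016, 0, 0], "grip": 255},
    {"rot": [-0.001, 0, 0], "xyz": [-0.0016, 0, 0], "grip": 255},
  ],
)

```text
clock: 16.97
tool_pos: [0.5239, -0.162, 0.0236]
eef_rot: [0.004, 1.0, -0.0, -0.002]
contact_force: [-5.3, 0.8, -0.7]
opening: 0.427
finger_force: 35.0
```

```bash
python3 -c "
from h import *
st()"
```

```text
16.9667 [ 0.5239  -0.16204  0.02357] F [-5.35  0.83 -0.66] M [0.194 0.703 0.004] yaw 179.5 tilt [-0.0032 -0.001 ] qd 0.0028
```

Emit:
carry_out(
  plan=[
    {"rot": [0, 0, 0], "xyz": [-0.0004, 0, 0], "grip": 255},
    {"rot": [0, 0, 0], "xyz": [-0.0008, 0, 0], "grip": 255},
    {"rot": [0, 0, 0], "xyz": [-0.0012, 0, 0], "grip": 255},
    {"rot": [0, 0, 0], "xyz": [-0.0012, 0, 0], "grip": 255},
  ],
)

```text
clock: 17.3
tool_pos: [0.5239, -0.1621, 0.0235]
eef_rot: [0.004, 1.0, -0.001, -0.003]
contact_force: [-7.1, 1.0, 1.8]
opening: 0.428
finger_force: 35.0
```

```bash
python3 -c "
from h import *
st()"
```

```text
17.3 [ 0.52389 -0.16205  0.02348] F [-7.08  1.05  1.78] M [0.173 1.201 0.009] yaw 179.51 tilt [-0.0054 -0.0013] qd 0.0029
```

The short rail contact is at x = 0.5239, against a predicted 0.5234. Next I'll correct the pitch and bring the board to the long rail.

Emit:
carry_out(
  plan=[
    {"rot": [0, -0.001, 0], "xyz": [0.0003, 0.0003, 0], "grip": 255},
    {"rot": [0, -0.002, 0], "xyz": [0.0005, 0.0006, 0], "grip": 255},
    {"rot": [0, -0.003, 0], "xyz": [0.0005, 0.0009, 0], "grip": 255},
    {"rot": [0, -0.004, 0], "xyz": [0.0005, 0.0012, 0], "grip": 255},
    {"rot": [0, -0.004, 0], "xyz": [0.0005, 0.0016, 0], "grip": 255},
    {"rot": [0, -0.004, 0], "xyz": [0.0005, 0.002, 0], "grip": 255},
    {"rot": [0, -0.004, 0], "xyz": [0.0005, 0.002, 0], "grip": 255},
  ],
)

```text
clock: 17.88
tool_pos: [0.5239, -0.1617, 0.0233]
eef_rot: [0.005, 1.0, -0.002, -0.0]
contact_force: [-5.6, -1.1, -1.4]
opening: 0.429
finger_force: 35.0
```

```bash
python3 -c "
from h import *
st()"
```

```text
17.8833 [ 0.52387 -0.16173  0.02331] F [-5.57 -1.1  -1.37] M [-0.304  0.938 -0.031] yaw 179.43 tilt [-0.0008 -0.0037] qd 0.0027
```

Emit:
carry_out(
  plan=[
    {"rot": [-0.001, 0, 0], "xyz": [0, 0.0004, 0], "grip": 255},
    {"rot": [-0.002, 0, -0.001], "xyz": [0, 0.0008, 0], "grip": 255},
    {"rot": [-0.003, 0, -0.001], "xyz": [0, 0.0012, 0], "grip": 255},
    {"rot": [-0.004, 0, -0.001], "xyz": [0, 0.0016, 0], "grip": 255},
    {"rot": [-0.004, 0, -0.001], "xyz": [0, 0.002, 0], "grip": 255},
    {"rot": [-0.004, 0, -0.001], "xyz": [0, 0.002, 0], "grip": 255},
  ],
)

```text
clock: 18.38
tool_pos: [0.5239, -0.1604, 0.0231]
eef_rot: [0.005, 1.0, -0.0, -0.0]
contact_force: [-4.5, -3.0, -1.1]
opening: 0.427
finger_force: 35.0
```

```bash
python3 -c "
from h import *
st()"
```

```text
18.3833 [ 0.52392 -0.1604   0.02307] F [-4.5  -2.98 -1.15] M [-0.517  0.879 -0.154] yaw 179.44 tilt [-0.0009 -0.0005] qd 0.0025
```

Emit:
carry_out(
  plan=[
    {"rot": [-0.001, 0, -0.001], "xyz": [0, 0.0004, 0], "grip": 255},
    {"rot": [-0.001, 0, -0.001], "xyz": [0, 0.0008, 0], "grip": 255},
    {"rot": [-0.001, 0, -0.001], "xyz": [0, 0.0012, 0], "grip": 255},
    {"rot": [-0.001, 0, -0.001], "xyz": [0, 0.0015, 0], "grip": 255},
    {"rot": [-0.001, 0, -0.001], "xyz": [0, 0.0015, 0], "grip": 255},
  ],
)

```text
clock: 18.8
tool_pos: [0.524, -0.16, 0.0231]
eef_rot: [0.005, 1.0, -0.001, -0.001]
contact_force: [-4.8, -3.9, -1.9]
opening: 0.432
finger_force: 35.0
```

```bash
python3 -c "
from h import *
st()"
```

```text
18.8 [ 0.52395 -0.15998  0.02308] F [-4.84 -3.91 -1.91] M [-0.892  0.805 -0.01 ] yaw 179.47 tilt [-0.001  -0.0013] qd 0.0017
```

Emit:
carry_out(
  plan=[
    {"rot": [0, 0, 0], "xyz": [0, 0.0003, 0.0002], "grip": 255},
    {"rot": [-0.001, 0, 0], "xyz": [0, 0.0006, 0.0004], "grip": 255},
    {"rot": [-0.001, 0, 0], "xyz": [0, 0.001, 0.0005], "grip": 255},
    {"rot": [-0.001, 0, 0], "xyz": [0, 0.001, 0.0005], "grip": 255},
    {"rot": [-0.001, 0, 0], "xyz": [0, 0.001, 0.0005], "grip": 255},
  ],
)

```text
clock: 19.22
tool_pos: [0.5239, -0.16, 0.0229]
eef_rot: [0.005, 1.0, -0.001, -0.001]
contact_force: [-4.9, -5.7, 2.0]
opening: 0.427
finger_force: 35.0
```

```bash
python3 -c "
from h import *
st()"
```

```text
19.2167 [ 0.52393 -0.15997  0.02288] F [-4.87 -5.67  1.99] M [-1.244  0.899  0.091] yaw 179.45 tilt [-0.001  -0.0021] qd 0.0014
```

Emit:
carry_out(
  plan=[
    {"rot": [-0.001, 0, -0.001], "xyz": [-0.0003, 0.0004, 0], "grip": 255},
    {"rot": [-0.002, -0.0005, -0.002], "xyz": [-0.0006, 0.0008, 0], "grip": 255},
    {"rot": [-0.003, -0.001, -0.002], "xyz": [-0.001, 0.0012, 0.0001], "grip": 255},
    {"rot": [-0.003, -0.001, -0.002], "xyz": [-0.001, 0.0012, 0.0002], "grip": 255},
    {"rot": [-0.003, -0.001, -0.002], "xyz": [-0.001, 0.0012, 0.0002], "grip": 255},
  ],
)

```text
clock: 19.63
tool_pos: [0.5239, -0.16, 0.0228]
eef_rot: [0.004, 1.0, -0.001, -0.001]
contact_force: [-7.7, -7.5, 4.4]
opening: 0.425
finger_force: 35.0
```

```bash
python3 -c "
from h import *
st()"
```

```text
19.6333 [ 0.52394 -0.15997  0.0228 ] F [-7.67 -7.54  4.42] M [-1.599  1.36  -0.031] yaw 179.51 tilt [-0.0019 -0.0012] qd 0.0017
```

Emit:
carry_out(
  plan=[
    {"rot": [0, -0.0005, 0], "xyz": [-0.0003, 0.0004, 0], "grip": 255},
    {"rot": [-0.001, -0.001, 0], "xyz": [-0.0006, 0.0008, 0], "grip": 255},
    {"rot": [-0.002, -0.002, 0], "xyz": [-0.0008, 0.0012, 0], "grip": 255},
    {"rot": [-0.002, -0.002, 0], "xyz": [-0.0008, 0.0014, 0], "grip": 255},
    {"rot": [-0.002, -0.002, 0], "xyz": [-0.0008, 0.0014, 0], "grip": 255},
    {"rot": [-0.002, -0.002, 0], "xyz": [-0.0008, 0.0014, 0], "grip": 255},
    {"rot": [-0.002, -0.002, 0], "xyz": [-0.0008, 0.0014, 0], "grip": 255},
    {"rot": [-0.002, -0.002, 0], "xyz": [-0.0008, 0.0014, 0], "grip": 255},
  ],
)

```text
clock: 20.3
tool_pos: [0.5239, -0.1599, 0.0228]
eef_rot: [0.005, 1.0, -0.001, -0.001]
contact_force: [-9.0, -10.1, 7.2]
opening: 0.426
finger_force: 35.0
```

Run:
```python
from h import *
st()
ims=[cv2.cvtColor(r.snapshot(n),cv2.COLOR_RGB2BGR) for n in ("top","side","wrist")]
st()
a=cv2.resize(ims[0][150:240,250:340],(390,390),interpolation=2); b=cv2.resize(ims[1][130:220,250:340],(390,390),interpolation=2)
cv2.imwrite("pics/end.png",np.hstack([a,b]))
```

```text
20.3 [ 0.52393 -0.15994  0.02279] F [ -8.98 -10.06   7.23] M [-1.986  1.627 -0.026] yaw 179.47 tilt [-0.0014 -0.0016] qd 0.0017
20.45 [ 0.52393 -0.15993  0.02279] F [ -8.16 -10.35   6.75] M [-2.022  1.583  0.097] yaw 179.47 tilt [-0.0014 -0.0016] qd 0.0013
```

View pics/end.png

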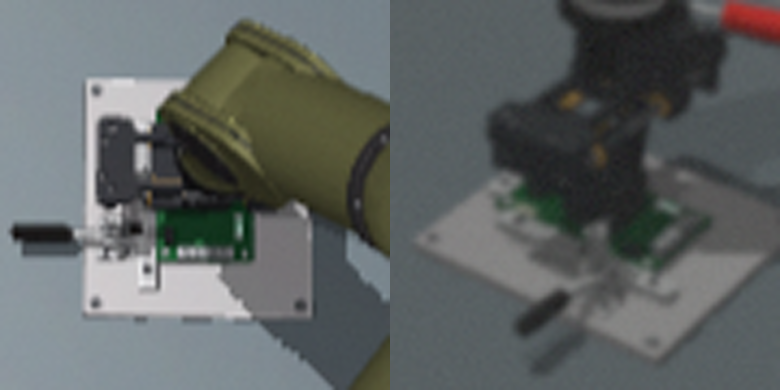

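Both views show the board in the corner: long edge along the long rail, capacitor end at the short rail, clear of the clamp. The forces are steady at about 8 N in x, 10 N in y and 7 N upward from the plate, so I'm handing it in.

```bash
python3 -c "
from plant import r
print(r.finish_job())"
```

```text
the job is handed in; nothing more can be done
None
```

The job is handed in at about 20 s: the power supply board is held flat on the jig plate, pressed against the short rail with about 8 N and the long rail with about 10 N (wrist readings that include some plate friction), and nothing else on the bench was touched.

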